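# Monthly test of a residual-current breaker

## Robot

A 6-joint arm with a two-finger parallel gripper is mounted at the origin on a cart in front of the work surface, level with it; the furniture and walls round the work are solid. World frame = base frame: x ahead of the robot, y to its left, z up, the work surface at z = 0. Lengths are in m, angles in degrees, forces in N, time in s.
With the tool pointing down it reaches from about 0.35 to 0.875 m from the base axis. Payload 4.2 kg.
Tool frame: the origin (TCP) lies midway between the tips of the shut fingers; the grasp point (between the pads) lies r.grasp_offset behind it (r.grasp_offset is the distance from the TCP to the grasp point, in m); z points along the fingers, y is the direction in which the jaws open and shut (so a half turn about z gives the same grasp; the last joint's range is limited). The gripper opens to 87 mm and grips with 3 to 60 N. Pads are 19 mm wide; open, the fingers measure 117 mm over their backs; the gripper's body (75 mm by 190 mm) begins 51 mm behind the grasp point.
Start: joints at [-59.038, 22.042, 0.453, 0, -68.411, -14.817], TCP at [0.174, -0.6, 0.223] pointing down, gripper open.
Joint ranges: [-179.83, 179.83], [-69.29, 118.12], [-61.27, 80.66], [-181.25, 117.63], [-171.15, -9.14], [-177.46, 177.46]. Speed limits (degrees/s): [159.86, 159.86, 180, 180, 180, 180].

## Interface

Orientations are given as a 3x3 rotation matrix whose columns are the frame's x, y, z axes.
In Python, from station import sense, optics, r gives the robot as it stands. The module is installed in compiled form; this text tells all that it offers.
- The arm moves only by the tool servo_tool, never from a script. Its argument "deltas" is a list of rows, each an object with "slide": the shift along the tool's x, y, z in units of 25 mm (1.0 is 25 mm), a list of three; "spin": the turn about the tool's z in units of 8 degrees (1.0 is 8 degrees). A call has 1 to 10 rows; each row shifts and turns the pose as measured when the row begins, along the tool's axes as they then stand; what a row does not reach is not made up. A row lasts 1/10 s, in which the tool goes at most 50 mm and 8.59 degrees, less where a joint would pass 70% of its speed; a pose out of reach is approached as far as the arm can. A call is refused whole if a number of a shift passes 1 or a number of a turn 1, either way. A call with a gripper value outside its range is refused whole. "gripper" is the closure in counts, from 0 (fully open) to 255 (shut), set as the call begins (left out, the last holds). The fingers move at their own pace and stop on an object; the grip force is fixed at half the most. Time passes only in rows, so rows that do not move let the fingers close. It gives the time, the measured TCP pose, the force and the opening at its end, in the units of the state.
- sense(): the state, without advancing time (a new reading comes with each control period).
- optics.capture(name): name is "side" or "top"; returns a dict with "frame" (480x640x3 uint8, red, green, blue), "camera_matrix" (3x3 intrinsics, pixels), "eye" and "rotation" of the camera in the world. Camera axes: x right, y down, z forward; pixel columns grow to the right and rows downward; lengths in m; the calibration is good to about 2 mm. A picture is of the moment at which its call begins. There is no depth.
- r.finish_job(): hands the job in, once; it reports no verdict.
The state is a dict: "time_s": time; "joints": joint angles; "joint_velocities": joint speeds; "effort": joint torques, N m; "tcp_pos": TCP position; "ee_rot": TCP orientation; "wrist_force": force on the tool from outside, world axes, zero at the start; "moment": the same for the moment, N m; "gripper_width": opening from 0.0 (shut) to 1.0 (fully open).
Only numpy, scipy, OpenCV 4.12 (cv2) and the standard library are available. Lean on these libraries where they do the work, as an engineer would, in place of code of your own. Each camera call takes 0.05 s, during which the arm holds its last target.

## Task

Do the monthly safety test of the orange-framed power distributor: press its yellow test button until the black breaker lever drops by itself, then lift that lever fully up again so that it latches and stays on. Leave the blue-framed distributor switched on and do not shift the things lying about.

Things in the scene. Friction and masses are not known exactly. Their poses are not given: they have to be found in the camera images.
- orange: power distributor with an orange tube frame, 223 deep over outlets and rear gland, 172 wide, 219 high over its carrying handle; it does not move. Origin: centre of its underside; x to its back, y to its left, z up. Its front panel slopes at 45 degrees, facing -x and up, under a drip brow (heights 174 to 195 with its frame) whose front edge is at x = -60.
- orange_face (a point): point on the light grey face of the orange distributor's breaker. Axes: x up the slope, y left, z out of the face. In mm here: face x -48 to 44, y -64 to 64; lever hinge line along y at x 0, z -8, lever centred at y 26; test button at x 12, y -38; underside of the brow's front edge at x 45, z 51. Frame tubes 14 thick run along both sides at y = -79 and 79.
- orange_button (a point): centre of the outer end of the orange distributor's round yellow test button, 22 in diameter, standing 11 out of the face; it is pressed in along this point's -z (square to the sloping face) against a spring.
- orange_test (a joint): travel of that test button in m: 0 = out, 0.009 = fully in; the breaker trips at about 0.005, with 4 to 6 N.
- orange_tip (a point): middle of the free end of the orange distributor's black breaker lever, 50 from its hinge line, moving with it. The lever is a flat bar 36 wide (along y) and 11 thick; it stands 33 (up) to 39 (dropped) out of the face.
- orange_lever (a joint): angle of that lever in rad: about 0 = up (on, latched, leaning 35 degrees up the slope from the face's normal), 0.96 = dropped (off, leaning 20 degrees down the slope). A spring pulls it down. To latch, lift it to its stop beyond 0 (at -0.15) with 3 to 6 N at its end; let go, it then rests near 0. The latch yields only to the test button.
- blue: a second distributor of the same make and size with a blue tube frame, on and to be left on. Origin and axes as for the orange one.
- blue_lever (a joint): angle of the blue distributor's breaker lever in rad, 0 = up (on), 0.96 = dropped.
- log_pad: order pad used as the test log, 152 x 104 x 11, lying on the table in front of the robot; origin: centre of its underside
- marker: felt marker lying on the table, 140 long, 18 thick; origin: centre of its underside
- stapler: plier stapler lying on its side, 168 long, 19 high; origin: centre of its underside
- black_tape: roll of black insulating tape lying flat, 61 in diameter, 19 high; origin: centre of its underside
- driver: screwdriver with a red handle lying on the table, 188 long, 26 high; origin: centre of its underside
- dish: small white oblong dish, 112 x 128, 38 high; origin: centre of its underside

How it is judged (in metres and radians):
On the way, in this order (a step that is already met when the one before it is completed fails the run):
1. the orange distributor's test button is pressed and its lever has dropped, untouched (value of joint orange_lever above 0.75 rad and value of joint orange_test above 0.002 m and contact force between the fingers and orange_lever below 0.5 N), for 0.02 s.
2. the lever is lifted fully up again with the button out (value of joint orange_lever below 0.08 rad and value of joint orange_test below 0.002 m), for 0.2 s.
At the end, for the whole second after the job is handed in: The orange distributor's lever stays up on its latch by itself (within 0.08 rad of the on position), its test button is out (under 2 mm), and the blue distributor's lever is still up (within 0.08 rad) (all of step 2 and value of joint blue_lever below 0.08 rad); the robot touches nothing.
It fails at once if the blue distributor's lever is dropped (value of joint blue_lever above 0.3 rad).
It fails at once if something lying about is shifted by more than 3 cm (distance of any of log_pad, marker, stapler, black_tape, driver, dish from where it was at the start of the episode above 0.03 m).
It also fails if it takes over 45 s, if anything falls off the work surface, if the arm or the gripper's body presses on something with over 40 N, if the wrist force passes 120 N, or if a joint passes its speed limit or range.

## Working session

There is one attempt and no reset: what is moved stays moved. The work goes in short steps, Python scripts to look and compute and a tool call to move; the robot and the scene stay as the last step left them, time stands still between calls to the robot, and variables do not carry over. Pictures are saved under pics/ and viewed, and the job is handed in when it is done.

Besides the shell and the picture viewer there is one more tool, called after "Request:" as a command line: name --argument value ..., lists and objects as JSON in quotes. servo_tool: Moves the arm, as the interface text tells. Its arguments: {"type":"object","properties":{"deltas":{"type":"array"},"gripper":{"type":"number"}},"required":["deltas"]}

```bash
mkdir -p pics; python3 - <<'E'
from station import sense, optics, r
import cv2,json,numpy as np
s=sense();print(s, r.grasp_offset)
for n in("side","top"):
    d=optics.capture(n);cv2.imwrite(f"pics/{n}0.png",d["frame"][:,:,::-1])
    print(n,d["camera_matrix"],d["eye"],d["rotation"])
E
```

```text
{'time_s': 0.0, 'joints': array([-5.90379473e+01,  2.20898250e+01,  3.80409705e-01, -2.89303072e-02,
       -6.84110369e+01, -1.48173246e+01]), 'joint_velocities': array([ 0.04420065, -0.00372083, -0.09844105, -0.02106174, -0.07014503,
        0.00479993]), 'effort': array([ 2.09429995e-04, -3.90668035e+01,  1.87406820e+01,  4.21966419e+00,
        1.10990604e-02, -1.88708209e-04]), 'tcp_pos': array([ 0.17365073, -0.59976845,  0.22147392]), 'ee_rot': array([[-9.60614128e-01, -2.77884933e-01, -6.78934703e-04],
       [-2.77885750e-01,  9.60611956e-01,  2.04423691e-03],
       [ 8.41301546e-05,  2.15238914e-03, -9.99997680e-01]]), 'wrist_force': array([-0.55327813, -0.76217773,  0.03272886]), 'moment': array([0.00561276, 0.00327958, 0.00264059]), 'gripper_width': 1.0002276455318877} 0.0187
side [[506.23736027   0.         323.4649065 ]
 [  0.         506.23736027 238.80334772]
 [  0.           0.           1.        ]] [0.33451015 1.13022793 0.7764066 ] [[-0.98212973 -0.07378836  0.17313716]
 [-0.18694215  0.48887207 -0.85208962]
 [-0.02176762 -0.86922918 -0.49392995]]
top [[619.78328504   0.         318.16207615]
 [  0.         619.78328504 241.40024985]
 [  0.           0.           1.        ]] [ 0.28176617 -0.01553818  1.63064208] [[-0.02559079 -0.98616221  0.16379621]
 [-0.99966788  0.02474666 -0.00719228]
 [ 0.00303935 -0.16392587 -0.98646798]]
```

View pics/side0.png

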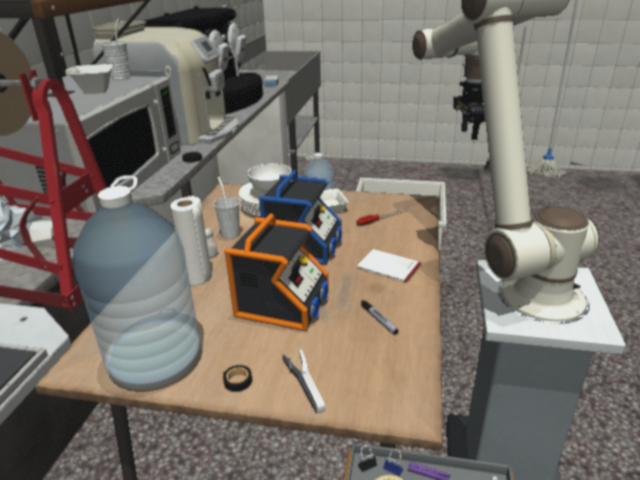

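View pics/top0.png

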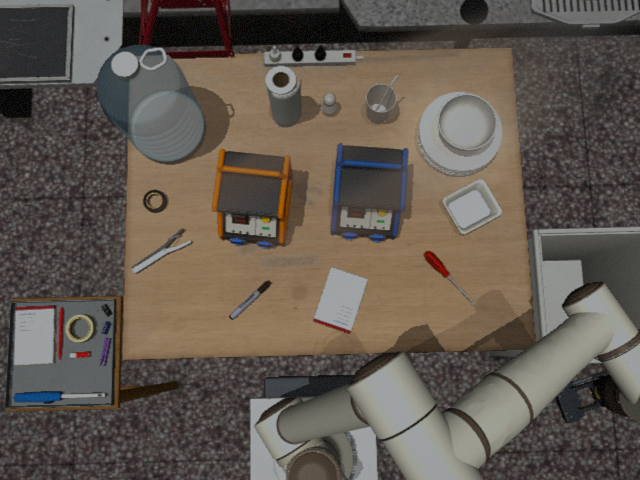

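The orange distributor is at about (255,200) in the top view and the blue one at about (370,190). Next I'll zoom in on both views.

```bash
python3 - <<'E'
import cv2
a=cv2.imread("pics/top0.png")[145:255,205:300];cv2.imwrite("pics/topz.png",cv2.resize(a,None,fx=5.4,fy=5.4,interpolation=cv2.INTER_CUBIC))
a=cv2.imread("pics/side0.png")[210:335,220:345];cv2.imwrite("pics/sidez.png",cv2.resize(a,None,fx=4.8,fy=4.8,interpolation=cv2.INTER_CUBIC))
E
```

```text
(no output)
```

View pics/topz.png

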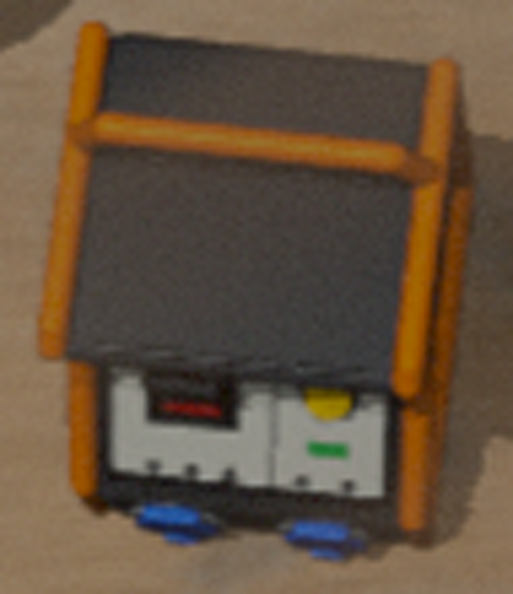

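View pics/sidez.png

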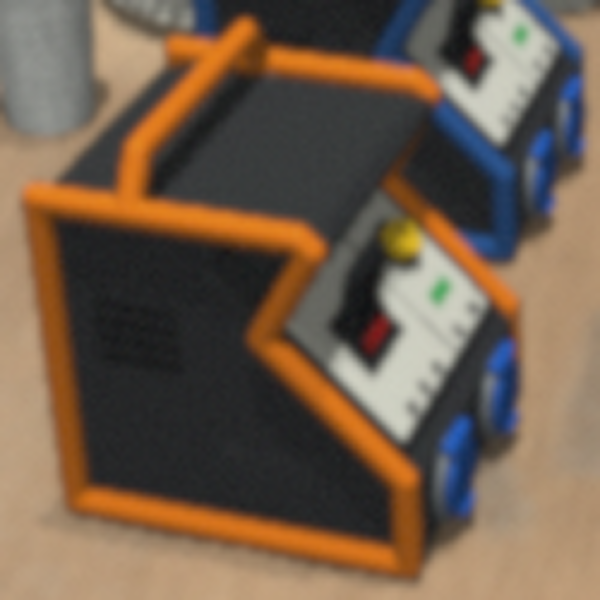

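```bash
cat > h.py <<'E'
import numpy as np,cv2,json
from station import sense,optics,r
from scipy.optimize import least_squares
s2=np.sqrt(.5)
RF=np.array([[s2,0,-s2],[0,1,0],[s2,0,s2]]) # cols: face x,y,z in distributor
F0=np.array([-.0558,0,.1061])
def face(p): return F0+RF@(np.array(p)/1000)
def world(q,p):
    c,s=np.cos(q[2]),np.sin(q[2])
    return np.array([q[0],q[1],0])+np.array([[c,-s,0],[s,c,0],[0,0,1]])@p
def Rz(a):
    c,s=np.cos(a),np.sin(a);return np.array([[c,-s,0],[s,c,0],[0,0,1]])
def proj(cam,P):
    v=cam["rotation"].T@(P-cam["eye"]);return (cam["camera_matrix"]@v)[:2]/v[2]
E
python3 - <<'E'
from h import *
T=optics.capture("top");S=optics.capture("side")
def tz(u,v): return np.array([u,v])/5.4+[205,145]
def sz(u,v): return np.array([u,v])/4.8+[220,210]
obs=[("t-faceBL",T,face([-48,64,0]),tz(108,472)),("t-faceBR",T,face([-48,-64,0]),tz(385,497)),
("s-faceBL",S,face([-48,64,0]),sz(403,443)),("s-faceBR",S,face([-48,-64,0]),sz(488,303)),
("s-btn",S,face([12,-38,11]),sz(402,238)),
("t-browL",T,np.array([-.060,.079,.190]),tz(52,352)),("t-browR",T,np.array([-.060,-.079,.190]),tz(405,393)),
("s-brow",S,np.array([-.060,.079,.190]),sz(318,245)),
("s-botfront",S,face([-48,64,0])*0+[-.1,.086,0],sz(418,572))]
use=[0,1,2,3,4,5,6,7]
f=lambda q:np.concatenate([proj(obs[i][1],world(q,obs[i][2]))-obs[i][3] for i in use])
R=least_squares(f,[.6,.13,0],loss='soft_l1');print(R.x,np.degrees(R.x[2]))
for i,o in enumerate(obs):print(o[0],(proj(o[1],world(R.x,o[2]))-o[3]).round(1))
np.save("q.npy",R.x)
q=R.x
for n,o,z in(("top",T,0),("side",S,0)):
    im=cv2.resize(o["frame"][:,:,::-1],None,fx=6,fy=6,interpolation=cv2.INTER_CUBIC)
    def d(p,c):
        u=(proj(o,world(q,p))+.5)*6;cv2.circle(im,tuple(int(x) for x in u),4,c,-1)
    for x in(-48,44):
        for y in(-64,64):d(face([x,y,0]),(0,255,0))
    d(face([12,-38,11]),(255,0,255))
    for a in np.linspace(0,6.28,12): d(face([12+11*np.cos(a),-38+11*np.sin(a),11]),(255,0,0))
    A=np.radians(35)
    for y in(8,44): d(face([50*np.sin(A),y,-8+50*np.cos(A)]),(255,255,0))
    for y in(-86,86): d(np.array([-.06,y/1000,.195]),(255,255,255)); d(np.array([-.06,y/1000,.174]),(0,0,255))
    c=im[145*6:245*6,205*6:300*6] if n=="top" else im[225*6:325*6,225*6:345*6]
    cv2.imwrite(f"pics/ov_{n}.png",c)
E
```

```text
[ 0.65149222  0.1345869  -0.13433963] -7.697093937873431
t-faceBL [ 0.1 -0.5]
t-faceBR [-1.4  0.2]
s-faceBL [ 0.1 -1. ]
s-faceBR [ 0. -1.]
s-btn [ 0.7 -1.2]
t-browL [-1.3 -0.1]
t-browR [-0.6 -0.6]
s-brow [ 0.5 -1.5]
s-botfront [-1.   3.2]
```

```bash
sleep 1
```

```text
(no output)
```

View pics/ov_top.png

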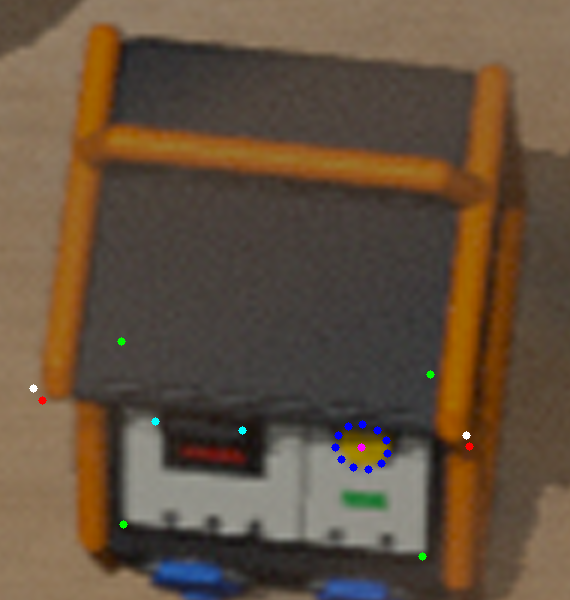

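View pics/ov_side.png

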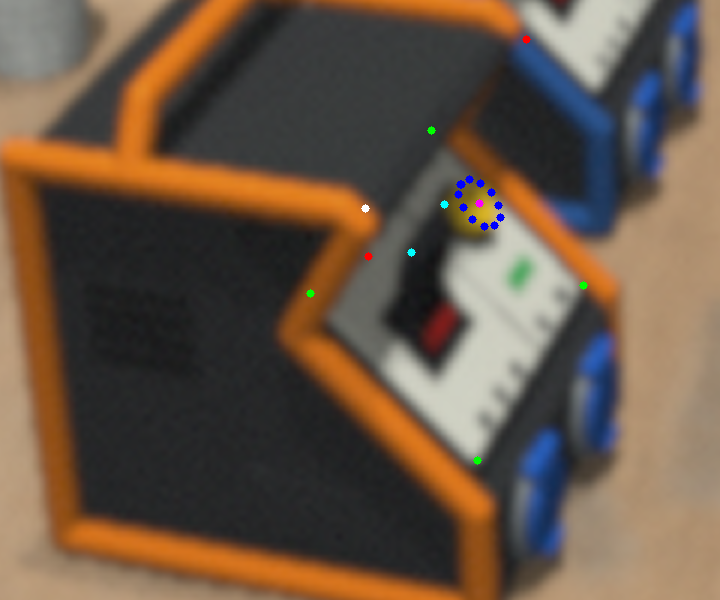

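```bash
python3 - <<'E'
from h import *
T=optics.capture("top");S=optics.capture("side")
def tz(u,v): return np.array([u,v])/6+[204.5,144.5]
def sz(u,v): return np.array([u,v])/6+[224.5,224.5]
obs=[("t-faceBL",T,face([-48,64,0]),tz(124,523)),("t-faceBR",T,face([-48,-64,0]),tz(428,553)),
("s-faceBL",S,face([-48,64,0]),sz(474,466)),("s-faceBR",S,face([-48,-64,0]),sz(583,296)),
("s-btn",S,face([12,-38,11]),sz(479,208)),
("t-btn",T,face([12,-38,11]),tz(363,447)),
("t-browL",T,np.array([-.060,.086,.186]),tz(42,394)),("t-browR",T,np.array([-.060,-.086,.186]),tz(470,438)),
("s-brow",S,np.array([-.060,.086,.188]),sz(368,230))]
f=lambda q:np.concatenate([proj(o[1],world(q,o[2])+[0,0,q[3]])-o[3] for o in obs])
R=least_squares(f,[.6,.13,0,0],loss='soft_l1');print(R.x,np.degrees(R.x[2]))
for i,o in enumerate(obs):print(o[0],(proj(o[1],world(R.x,o[2])+[0,0,R.x[3]])-o[3]).round(1))
q=R.x;q[3]=np.clip(q[3],-.002,.002)
np.save("q.npy",q)
R=Rz(q[2])
print("face R\n",R@RF)
for n,p in dict(button=[12,-38,11],hinge=[0,26,-8],tipup=[50*np.sin(.611),26,-8+50*np.cos(.611)],tipdn=[-50*np.sin(.349),26,-8+50*np.cos(.349)]).items():
    print(n,(world(q,face(p))+[0,0,q[3]]).round(4))
s=sense();print(s["time_s"],s["tcp_pos"])
E
```

```text
[ 0.65245284  0.13389871 -0.13202434 -0.00347907] -7.564437345429945
t-faceBL [0.5 0.2]
t-faceBR [-0.5  0.4]
s-faceBL [0.3 0.1]
s-faceBR [-0.3 -0.8]
s-btn [-0.2  0.2]
t-btn [ 0.3 -0.1]
t-browL [-0.2 -0. ]
t-browR [0.  0.2]
s-brow [-0.4  0.2]
face R
 [[ 0.70095314  0.13164113 -0.70095314]
 [-0.09308434  0.99129744  0.09308434]
 [ 0.70710678  0.          0.70710678]]
button [0.5928 0.1035 0.1204]
hinge [0.6062 0.1663 0.0984]
tipup [0.5976 0.1674 0.1477]
tipdn [0.5612 0.1722 0.1196]
0.3 [ 0.17378899 -0.60017166  0.22217026]
```

```bash
python3 - <<'E'
import cv2
a=cv2.imread("pics/side0.png")[0:160,400:560];cv2.imwrite("pics/grip.png",cv2.resize(a,None,fx=3.7,fy=3.7,interpolation=cv2.INTER_CUBIC))
E
```

```text
(no output)
```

View pics/grip.png

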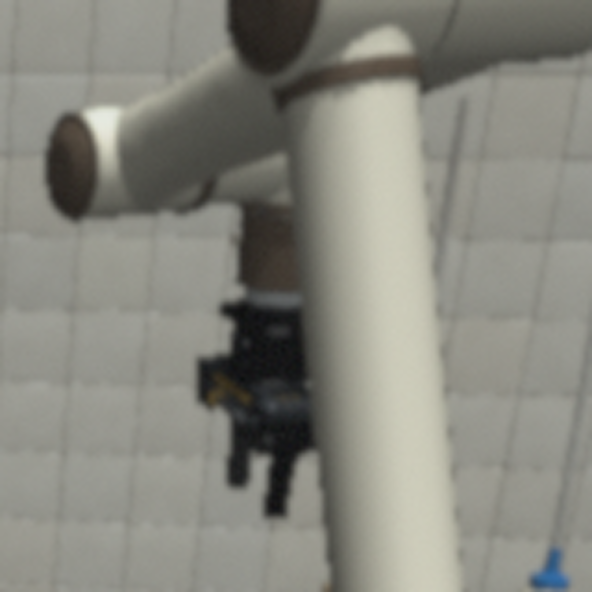

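Request:
servo_tool --deltas '[{"slide":[0,0,-1],"spin":1},{"slide":[0,0,-1],"spin":1},{"slide":[0,0,-1],"spin":0.96},{"slide":[0,0,-1],"spin":0},{"slide":[0,0,-1],"spin":0},{"slide":[-0.3,0.9,-1],"spin":0},{"slide":[-0.3,1,-1],"spin":0},{"slide":[-0.3,1,-1],"spin":0},{"slide":[-0.3,1,-1],"spin":0},{"slide":[-0.3,1,-1],"spin":0}]' --gripper 255

```text
time_s: 1.3
tcp_pos: [0.2293, -0.4823, 0.4744]
ee_rot: [[-0.988, 0.155, -0.007], [0.155, 0.988, 0.016], [0.009, 0.015, -1.0]]
wrist_force: [0.3, -0.3, -0.1]
gripper_width: 0.172
```

Request:
servo_tool --deltas '[{"slide":[-1,1,0],"spin":0},{"slide":[-1,1,0],"spin":0},{"slide":[-1,1,0],"spin":0},{"slide":[-1,1,0],"spin":0},{"slide":[-1,1,0],"spin":0},{"slide":[-1,1,0],"spin":0},{"slide":[-1,1,0],"spin":0},{"slide":[-1,1,0],"spin":0},{"slide":[-1,1,0],"spin":0},{"slide":[-1,1,0],"spin":0}]'

```text
time_s: 2.3
tcp_pos: [0.5224, -0.2643, 0.4849]
ee_rot: [[-0.988, 0.157, 0.005], [0.157, 0.988, 0.005], [-0.004, 0.006, -1.0]]
wrist_force: [0.3, 0.2, 0.8]
gripper_width: 0.007
```

Request:
servo_tool --deltas '[{"slide":[-1,1,0],"spin":0},{"slide":[-1,1,0],"spin":0},{"slide":[-1,1,0],"spin":0},{"slide":[-1,1,0],"spin":0},{"slide":[-1,1,0],"spin":0},{"slide":[-1,1,0],"spin":0},{"slide":[-1,0.5,0],"spin":0},{"slide":[-1,0,0],"spin":0},{"slide":[-1,0,0],"spin":0},{"slide":[-1,0,0],"spin":0}]'

```text
time_s: 3.3
tcp_pos: [0.783, -0.1271, 0.4604]
ee_rot: [[-0.989, 0.15, 0.009], [0.15, 0.989, 0.0], [-0.009, 0.002, -1.0]]
wrist_force: [1.6, -0.7, -1.1]
gripper_width: 0.003
```

Request:
servo_tool --deltas '[{"slide":[-1,0,0],"spin":0},{"slide":[-1,0,0],"spin":0},{"slide":[-1,0,0],"spin":0},{"slide":[-1,0,0],"spin":0}]'

```text
time_s: 3.7
tcp_pos: [0.8293, -0.134, 0.4234]
ee_rot: [[-0.986, 0.151, 0.069], [0.15, 0.989, -0.011], [-0.07, -0.001, -0.998]]
wrist_force: [0.7, -0.2, 0.4]
gripper_width: 0.009
```

```bash
python3 -c "
from station import sense
s=sense();print(s['joints'].round(2),s['tcp_pos'],s['ee_rot'][:,2])"
```

```text
[   2.08   50.84   80.65    0.89 -115.85 -100.33] [ 0.82934658 -0.13401197  0.42343727] [ 0.06944439 -0.01145138 -0.9975201 ]
```

The tilt works: at the edge of its reach the arm leans the tool forward, so the fingers can get under the brow. I'll keep pushing for more lean.

Request:
servo_tool --deltas '[{"slide":[-1,0,-1],"spin":0},{"slide":[-1,0,-1],"spin":0},{"slide":[-1,0,-1],"spin":0},{"slide":[-1,0,-1],"spin":0},{"slide":[-1,0,-1],"spin":0}]'

```text
time_s: 4.2
tcp_pos: [0.8247, -0.1325, 0.482]
ee_rot: [[-0.972, 0.153, 0.181], [0.148, 0.988, -0.036], [-0.184, -0.009, -0.983]]
wrist_force: [0.6, -0.0, 0.2]
gripper_width: 0.001
```

```bash
python3 -c "
from station import sense
s=sense();print(s['joints'].round(2),s['tcp_pos'],s['ee_rot'][:,2])"
```

```text
[   2.86   47.22   80.65    2.83 -113.1  -100.25] [ 0.82472148 -0.13249921  0.48200713] [ 0.18074768 -0.03645514 -0.98285365]
```

Request:
servo_tool --deltas '[{"slide":[-1,0,-0.7],"spin":0},{"slide":[-1,0,-0.7],"spin":0},{"slide":[-1,0,-0.7],"spin":0},{"slide":[-1,0,-0.7],"spin":0},{"slide":[-1,0,-0.7],"spin":0},{"slide":[-1,0,-0.7],"spin":0},{"slide":[-1,0,-0.7],"spin":0},{"slide":[-1,0,-0.7],"spin":0},{"slide":[-1,0,-0.7],"spin":0},{"slide":[-1,0,-0.7],"spin":0}]'

```text
time_s: 5.2
tcp_pos: [0.8307, -0.1291, 0.5647]
ee_rot: [[-0.914, 0.156, 0.374], [0.137, 0.987, -0.08], [-0.382, -0.022, -0.924]]
wrist_force: [-0.6, 0.2, -0.6]
gripper_width: 0.006
```

```bash
python3 -c "
from station import sense
s=sense();print(s['joints'].round(2),s['tcp_pos'],s['ee_rot'][:,2])"
```

```text
[   4.36   42.79   80.6     6.44 -106.05 -100.15] [ 0.83071468 -0.12905012  0.56469837] [ 0.37413078 -0.07952639 -0.9239598 ]
```

Request:
servo_tool --deltas '[{"slide":[-1,0,-0.4],"spin":0},{"slide":[-1,0,-0.4],"spin":0},{"slide":[-1,0,-0.4],"spin":0},{"slide":[-1,0,-0.4],"spin":0},{"slide":[-1,0,-0.4],"spin":0},{"slide":[-1,0,-0.4],"spin":0},{"slide":[-1,0,-0.4],"spin":0},{"slide":[-1,0,-0.4],"spin":0},{"slide":[-1,0,-0.4],"spin":0},{"slide":[-1,0,-0.4],"spin":0}]'

```text
time_s: 6.2
tcp_pos: [0.8548, -0.1283, 0.6192]
ee_rot: [[-0.83, 0.162, 0.534], [0.118, 0.986, -0.115], [-0.546, -0.033, -0.837]]
wrist_force: [0.9, 0.0, -0.7]
gripper_width: 0.003
```

```bash
python3 -c "
from station import sense
s=sense();print(s['joints'].round(2),s['tcp_pos'],s['ee_rot'][:,2])"
```

```text
[   5.4    41.04   80.6     9.59  -97.55 -100.18] [ 0.85475819 -0.12828455  0.61923289] [ 0.53444155 -0.11542373 -0.83728704]
```

33°. Ten more rows should bring it close to 45°.

Request:
servo_tool --deltas '[{"slide":[-1,0,-0.2],"spin":0},{"slide":[-1,0,-0.2],"spin":0},{"slide":[-1,0,-0.2],"spin":0},{"slide":[-1,0,-0.2],"spin":0},{"slide":[-1,0,-0.2],"spin":0},{"slide":[-1,0,-0.2],"spin":0},{"slide":[-1,0,-0.2],"spin":0},{"slide":[-1,0,-0.2],"spin":0},{"slide":[-1,0,-0.2],"spin":0},{"slide":[-1,0,-0.2],"spin":0}]'

```text
time_s: 7.2
tcp_pos: [0.8833, -0.1285, 0.6686]
ee_rot: [[-0.721, 0.169, 0.673], [0.095, 0.985, -0.145], [-0.687, -0.041, -0.726]]
wrist_force: [-1.0, -0.8, -0.0]
gripper_width: 0.008
```

```bash
python3 - <<'E'
from h import *
s=sense();print(s['joints'].round(2),s['tcp_pos'])
q=np.load("q.npy");W=Rz(q[2])@RF
print("tool in face\n",(W.T@s['ee_rot']).round(3))
E
```

```text
[   6.15   40.27   80.6    12.52  -88.38 -100.47] [ 0.88332182 -0.12848997  0.66859215]
tool in face
 [[-1.    -0.003 -0.028]
 [-0.001  0.998 -0.056]
 [ 0.028 -0.056 -0.998]]
```

```bash
cat >> h.py <<'E'
def facepos(P,q):
    W=Rz(q[2])@RF; O=world(q,F0)+[0,0,q[3]]
    return W.T@(P-O)*1000
def st(tgt=None):
    q=np.load("q.npy");s=sense();W=Rz(q[2])@RF
    p=facepos(s['tcp_pos'],q);print('t',s['time_s'],'face pos',p.round(1),'grip',round(s['gripper_width'],3))
    print('tool z in face',(W.T@s['ee_rot'])[:,2].round(3),'tool x',(W.T@s['ee_rot'])[:,0].round(3),'j',s['joints'].round(1))
    print('force face',(W.T@s['wrist_force']).round(1))
    if tgt is not None:
        d=W@(np.array(tgt)-p); print('tool slide units',(s['ee_rot'].T@d/25).round(2))
E
python3 -c "
from h import *
st([9,-38,61])"
```

```text
t 7.2 face pos [ 624.9 -229.7  173.4] grip 0.008
tool z in face [-0.028 -0.056 -0.998] tool x [-1.    -0.001  0.028] j [   6.2   40.3   80.6   12.5  -88.4 -100.5]
force face [-0.6 -1.   0.6]
tool slide units [24.49  7.97  4.76]
```

Request:
servo_tool --deltas '[{"slide":[1,0.33,0],"spin":0},{"slide":[1,0.33,0],"spin":0},{"slide":[1,0.33,0],"spin":0},{"slide":[1,0.33,0],"spin":0},{"slide":[1,0.33,0],"spin":0},{"slide":[1,0.33,0],"spin":0},{"slide":[1,0.33,0],"spin":0},{"slide":[1,0.33,0],"spin":0},{"slide":[1,0.33,0],"spin":0},{"slide":[1,0.33,0],"spin":0}]'

```text
time_s: 8.2
tcp_pos: [0.7276, -0.0263, 0.5028]
ee_rot: [[-0.708, 0.169, 0.685], [0.095, 0.985, -0.145], [-0.699, -0.038, -0.714]]
wrist_force: [0.1, 0.1, 0.3]
gripper_width: 0.007
```

```bash
python3 -c "
from h import *
st([9,-38,61])"
```

```text
t 8.2 face pos [ 389.  -148.9  174.9] grip 0.007
tool z in face [-0.011 -0.053 -0.999] tool x [-1.     0.001  0.011] j [  17.4    7.1   -3.7   30.3  -42.9 -132. ]
force face [0.2 0.1 0.1]
tool slide units [15.15  4.67  4.48]
```

Request:
servo_tool --deltas '[{"slide":[1,0.33,0],"spin":0},{"slide":[1,0.33,0],"spin":0},{"slide":[1,0.33,0],"spin":0},{"slide":[1,0.33,0],"spin":0},{"slide":[1,0.33,0],"spin":0},{"slide":[1,0.33,0],"spin":0},{"slide":[1,0.33,0],"spin":0},{"slide":[1,0.33,0],"spin":0},{"slide":[1,0.33,0],"spin":0},{"slide":[1,0.3,0],"spin":0}]'

```text
time_s: 9.2
tcp_pos: [0.5553, 0.0757, 0.3392]
ee_rot: [[-0.727, 0.143, 0.671], [0.081, 0.989, -0.124], [-0.681, -0.036, -0.731]]
wrist_force: [0.3, 1.1, 0.5]
gripper_width: 0.008
```

```bash
python3 -c "
from h import *
st([9,-38,61])"
```

```text
t 9.2 face pos [143.  -70.5 189.5] grip 0.008
tool z in face [-0.035 -0.034 -0.999] tool x [-0.999 -0.016  0.036] j [  29.7   -5.6  -45.2   62.2  -29.8 -177.4]
force face [0.4 1.1 0.2]
tool slide units [5.15 1.56 5.28]
```

```bash
cat > kin.py <<'E'
import numpy as np
from scipy.spatial.transform import Rotation as Ro
from scipy.optimize import least_squares
def FK(j,P):
    a=np.radians(j); A=Ro.from_euler('z',a[0])*Ro.from_euler('y',a[1]-a[2])
    d1,a2,d4,y5,d6,a1,a3,g0=P[:8]
    B=A*Ro.from_euler('x',S[0]*a[3])
    C=B*Ro.from_euler('y',-a[4])
    D=C*Ro.from_euler('x',S[1]*a[5]+g0)
    # tool: z = link x
    T=D.as_matrix()@np.array([[0,0,1],[0,1,0],[-1,0,0]]) # cols: tool x=-z, y=y, z=x
    p=np.array([0,0,d1])+Ro.from_euler('z',a[0]).apply([a1+a2*np.sin(a[1]),0,a2*np.cos(a[1])])+A.apply([d4,0,a3])+B.apply([0,y5,0])+C.apply([d6,0,0])
    return p,T
S=[1,1]
data=[([-59.0379,22.0898,.3804,-.0289,-68.411,-14.8173],[.17365,-.59977,.22147],[[-.9606,-.2779,-.0007],[-.2779,.9606,.002],[0,.0021,-1]]),
([2.08,50.84,80.65,.89,-115.85,-100.33],[.82935,-.13401,.42344],[[-.986,.151,.069],[.150,.989,-.011],[-.07,-.001,-.998]]),
([2.86,47.22,80.65,2.83,-113.1,-100.25],[.82472,-.1325,.48201],[[-.972,.153,.181],[.148,.988,-.036],[-.184,-.009,-.983]]),
([4.36,42.79,80.6,6.44,-106.05,-100.15],[.8307,-.1291,.5647],[[-.914,.156,.374],[.137,.987,-.08],[-.382,-.022,-.924]]),
([6.15,40.27,80.6,12.52,-88.38,-100.47],[.8833,-.1285,.6686],[[-.721,.169,.673],[.095,.985,-.145],[-.687,-.041,-.726]]),
([17.4,7.1,-3.7,30.3,-42.9,-132.],[.7276,-.0263,.5028],[[-.708,.169,.685],[.095,.985,-.145],[-.699,-.038,-.714]]),
([29.7,-5.6,-45.2,62.2,-29.8,-177.4],[.5553,.0757,.3392],[[-.727,.143,.671],[.081,.989,-.124],[-.681,-.036,-.731]])]
def res(P):
    o=[]
    for j,p,R in data:
        pp,T=FK(j,P);o+=list((pp-p)*5)+list((T-np.array(R)).ravel())
    return np.array(o)
def fit():
    global S
    best=None
    for s4 in(1,-1):
        for s6 in(1,-1):
            for g in(0,1.57,3.14,-1.57):
                S=[s4,s6];R=least_squares(res,[.2,.41,.43,.13,.3,0,0,g])
                if best is None or R.cost<best[0]:best=(R.cost,R.x,list(S))
    S=best[2];return best
E
python3 - <<'E'
import kin,numpy as np
b=kin.fit();print(b[0],b[1].round(4),b[2]);kin.S=b[2]
for j,p,R in kin.data:
    pp,T=kin.FK(j,b[1]);print((pp-p).round(4),abs(T-R).max().round(3))
E
```

```text
1.2613605124391844e-05 [ 1.6100e-01  5.6470e-01  4.2140e-01 -1.5970e-01  3.0660e-01  5.0000e-04
  1.0000e-04 -1.5709e+00] [-1, -1]
[ 0.0001 -0.      0.0003] 0.0
[-0.0001  0.      0.    ] 0.0
[-0.  0.  0.] 0.0
[ 0.      0.0001 -0.    ] 0.001
[0.0001 0.     0.    ] 0.0
[-0.0001 -0.0006 -0.0002] 0.001
[ 0.      0.0001 -0.0002] 0.001
```

```bash
cat > ik.py <<'E'
import kin; from h import *
b=kin.fit();P=b[1];kin.S=b[2]
lo=np.array([-179.83,-69.29,-61.27,-181.25,-171.15,-9999]);hi=np.array([179.83,118.12,80.66,117.63,-9.14,9999])
q=np.load("q.npy");W=Rz(q[2])@RF;O=world(q,F0)+[0,0,q[3]]
def Rt(tilt,az=0): # tool rot, tilt: deg from vertical, az offset deg
    t=np.radians(tilt);R=Rz(q[2]+np.radians(az))
    z=R@[np.sin(t),0,-np.cos(t)];x=R@[-np.cos(t),0,-np.sin(t)]
    return np.c_[x,np.cross(z,x),z]
def ik(p,R,j0):
    f=lambda j:np.r_[(kin.FK(j,P)[0]-p)*5,(kin.FK(j,P)[1]-R).ravel()]
    r=least_squares(f,np.clip(j0,lo+1e-3,hi-1e-3),bounds=(lo,hi),x_scale=30);return r.x,r.cost
E
python3 - <<'E'
from ik import *
j0=sense()['joints'];
for tilt in(20,30,38,45):
  for az in (-20,0,20,40):
    j=j0.copy();o=[]
    for f in np.linspace(0,1,6):
        p=O+W@(np.array([143,-70,190])*(1-f)+f*np.array([9,-38,61]))/1000
        j,c=ik(p,Rt(tilt,az),j)
        if f in(0,1): o.append((j.round(0),round(c,4)))
    p=O+W@np.array([9,-38,4])/1000
    j,c=ik(p,Rt(tilt,az),j);o.append((j.round(0),round(c,4)))
    p=O+W@np.array([-50,26,10])/1000
    j,c=ik(p,Rt(tilt,az),j);o.append((j.round(0),round(c,4)))
    print(tilt,az);[print('   ',*x) for x in o]
E
```

```text
20 -20
    [  33.    4.  -16.   20.  -61. -159.] 0.0
    [  35.   14.  -36.   32.  -35. -178.] 0.0
    [  31.   20.  -36.   37.  -29. -180.] 0.0
    [  38.   22.  -41.   46.  -26. -197.] 0.0
20 0
    [  31.    2.  -17.   15.  -56. -135.] 0.0
    [  33.   12.  -38.   28.  -28. -154.] 0.0
    [  29.   18.  -37.   33.  -22. -156.] 0.0
    [  33.   19.  -46.   56.  -15. -184.] 0.0
20 20
    [  27.    2.  -14.    6.  -55. -107.] 0.0
    [  30.   11.  -34.   14.  -26. -119.] 0.0
    [  27.   18.  -32.   14.  -21. -117.] 0.0
    [  32.   19.  -46.   45.   -9. -153.] 0.0
20 40
    [ 22.   3.  -9.  -4. -58. -78.] 0.0
    [ 26.  12. -26.  -4. -32. -81.] 0.0
    [ 23.  19. -23.  -6. -29. -76.] 0.0
    [ 33.  20. -32.   1. -19. -91.] 0.0
30 -20
    [  37.    1.  -27.   34.  -53. -173.] 0.0
    [  32.   12.  -48.   64.  -29. -207.] 0.0
    [  24.   18.  -48.   79.  -24. -216.] 0.0
    [  32.   21.  -50.   85.  -25. -230.] 0.0
30 0
    [  33.   -2.  -29.   28.  -44. -148.] 0.0
    [  18.    9.  -54.   90.  -12. -202.] 0.0
    [   7.   16.  -50.  118.   -9. -221.] 0.0003
    [  17.   18.  -52.  118
[... 1192 characters left out ...]

    [  23.   13.  -57.  107.  -35. -242.] 0.0
    [  18.   20.  -53.  118.  -35. -248.] 0.0001
    [  29.   24.  -55.  113.  -40. -256.] 0.0
45 0
    [  26.   -7.  -48.   70.  -24. -183.] 0.0
    [  14.    9.  -56.  118.  -21. -227.] 0.0195
    [  14.   16.  -51.  118.  -22. -228.] 0.037
    [  25.   20.  -54.  118.  -31. -239.] 0.0323
45 20
    [  24.   -8.  -45.   44.  -12. -142.] 0.0
    [   1.   10.  -32. -112.   -9.   29.] 0.0191
    [   1.   17.  -27. -108.   -9.   26.] 0.0084
    [   3.   19.  -33. -133.   -9.   50.] 0.0
45 40
    [ 17.  -5. -21. -20. -32. -62.] 0.0
    [ 14.   9. -27. -51. -16. -27.] 0.0
    [  9.  17. -22. -62. -19. -12.] 0.0
    [ 14.  19. -25. -78. -13.   1.] 0.0
```

Request:
servo_tool --deltas '[{"slide":[0,0,0],"spin":-1},{"slide":[0,0,0],"spin":-1},{"slide":[0,0,0],"spin":-1},{"slide":[0,0,0],"spin":-1},{"slide":[0,0,0],"spin":-1},{"slide":[0,0,0],"spin":-1},{"slide":[0,0,0],"spin":-1},{"slide":[0,0,0],"spin":-1},{"slide":[0,0,0],"spin":-1},{"slide":[0,0,0],"spin":-1}]'

```text
time_s: 10.2
tcp_pos: [0.5515, 0.0788, 0.3441]
ee_rot: [[-0.215, -0.701, 0.68], [-0.975, 0.193, -0.109], [-0.054, -0.687, -0.725]]
wrist_force: [0.6, 0.4, 0.1]
gripper_width: 0.004
```

Request:
servo_tool --deltas '[{"slide":[0,0,0],"spin":-1},{"slide":[0,0,0],"spin":-1},{"slide":[0,0,0],"spin":-1},{"slide":[0,0,0],"spin":-1},{"slide":[0,0,0],"spin":-1},{"slide":[0,0,0],"spin":-1},{"slide":[0,0,0],"spin":-1},{"slide":[0,0,0],"spin":-1},{"slide":[0,0,0],"spin":-1},{"slide":[0,0,0],"spin":-1}]'

```text
time_s: 11.2
tcp_pos: [0.5499, 0.0813, 0.3505]
ee_rot: [[0.666, -0.283, 0.69], [-0.303, -0.948, -0.097], [0.682, -0.144, -0.717]]
wrist_force: [0.3, -0.0, 0.3]
gripper_width: 0.008
```

```bash
python3 -c "
from h import *
st([6,-38,70])"
```

```text
t 11.2 face pos [146.7 -65.7 201.8] grip 0.008
tool z in face [-0.015 -0.005 -1.   ] tool x [ 0.977 -0.212 -0.013] j [ 30.   -7.1 -45.5  62.7 -28.8 -10.7]
force face [0.5 0.  0. ]
tool slide units [-5.66  0.07  5.35]
```

Request:
servo_tool --deltas '[{"slide":[-0.9,-0.1,0.3],"spin":-1},{"slide":[-0.9,-0.1,0.3],"spin":-0.5},{"slide":[-0.9,-0.1,0.5],"spin":0},{"slide":[-0.9,-0.1,0.5],"spin":0},{"slide":[-0.9,-0.1,0.5],"spin":0}]'

```text
time_s: 11.7
tcp_pos: [0.5136, 0.1111, 0.2537]
ee_rot: [[0.703, -0.122, 0.7], [-0.087, -0.992, -0.086], [0.706, -0.0, -0.709]]
wrist_force: [1.5, 1.3, 0.8]
gripper_width: 0.006
```

```bash
python3 -c "
from h import *
st([6,-38,70])"
```

```text
t 11.7 face pos [ 50.  -40.9 161.6] grip 0.006
tool z in face [-0.002  0.007 -1.   ] tool x [ 1.     0.006 -0.002] j [ 12.9  -4.6 -58.1 114.9 -15.3 -40.2]
force face [ 1.5  1.4 -0.3]
tool slide units [-1.75 -0.1   3.67]
```

Request:
servo_tool --deltas '[{"slide":[-0.7,0,0.5],"spin":0},{"slide":[-0.7,0,0.5],"spin":0},{"slide":[-0.4,0,0.5],"spin":0}]'

```text
time_s: 12.0
tcp_pos: [0.5011, 0.1212, 0.2161]
ee_rot: [[0.723, -0.15, 0.674], [-0.099, -0.989, -0.113], [0.684, 0.015, -0.73]]
wrist_force: [0.8, -0.2, -0.4]
gripper_width: 0.002
```

```bash
python3 -c "
from h import *
st([6,-38,70])"
```

```text
t 12.0 face pos [ 13.7 -32.6 144.6] grip 0.002
tool z in face [-0.033 -0.023 -0.999] tool x [ 0.999 -0.003 -0.033] j [ 15.   -1.7 -60.2 117.6 -18.7 -46.1]
force face [ 0.3 -0.1 -0.8]
tool slide units [-0.21  0.15  3.  ]
```

Request:
servo_tool --deltas '[{"slide":[-0.1,0.1,0.8],"spin":0},{"slide":[-0.1,0.1,0.8],"spin":0},{"slide":[0,0.1,0.8],"spin":0}]'

```text
time_s: 12.3
tcp_pos: [0.5326, 0.1233, 0.1933]
ee_rot: [[0.743, -0.166, 0.648], [-0.1, -0.985, -0.138], [0.662, 0.038, -0.749]]
wrist_force: [0.4, -0.0, -0.5]
gripper_width: 0.005
```

```bash
python3 -c "
from h import *
st([6,-38,40])"
```

```text
t 12.3 face pos [ 19.5 -26.3 106.6] grip 0.005
tool z in face [-0.062 -0.052 -0.997] tool x [ 0.998 -0.001 -0.062] j [ 14.9   3.9 -57.3 117.6 -19.8 -46.6]
force face [-0.1  0.  -0.6]
tool slide units [-0.37  0.33  2.71]
```

Request:
servo_tool --deltas '[{"slide":[-0.5,0.5,0.5],"spin":0},{"slide":[-0.5,0.5,0.5],"spin":0},{"slide":[-0.4,0.4,0.5],"spin":0}]'

```text
time_s: 12.6
tcp_pos: [0.5221, 0.1039, 0.1716]
ee_rot: [[0.766, -0.187, 0.615], [-0.103, -0.98, -0.169], [0.634, 0.066, -0.77]]
wrist_force: [0.2, 0.1, 0.1]
gripper_width: 0.007
```

```bash
python3 -c "
from h import *
st([6,-38,40])"
```

```text
t 12.6 face pos [ -1.4 -46.9  96.8] grip 0.007
tool z in face [-0.098 -0.087 -0.991] tool x [ 0.995 -0.001 -0.098] j [ 13.4   4.8 -59.  117.6 -20.3 -46.1]
force face [ 0.2  0.1 -0.1]
tool slide units [ 0.52 -0.55  2.19]
```

Request:
servo_tool --deltas '[{"slide":[0,0,0.7],"spin":0},{"slide":[0,0,0.7],"spin":0}]'

```text
time_s: 12.8
tcp_pos: [0.541, 0.1039, 0.1564]
ee_rot: [[0.777, -0.197, 0.598], [-0.106, -0.977, -0.185], [0.621, 0.08, -0.78]]
wrist_force: [-0.2, 0.0, 0.7]
gripper_width: 0.002
```

```bash
python3 -c "
from h import *
st([6,-38,25])"
```

```text
t 12.8 face pos [  1.1 -44.4  72.9] grip 0.002
tool z in face [-0.115 -0.104 -0.988] tool x [ 0.993 -0.003 -0.115] j [ 13.3   8.2 -57.2 117.6 -21.  -46.5]
force face [ 0.3 -0.   0.6]
tool slide units [ 0.42 -0.45  1.84]
```

Request:
servo_tool --deltas '[{"slide":[0.1,-0.1,0.6],"spin":0},{"slide":[0.1,-0.1,0.6],"spin":0},{"slide":[0,0,0],"spin":0}]'

```text
time_s: 13.1
tcp_pos: [0.5662, 0.1073, 0.1418]
ee_rot: [[0.784, -0.205, 0.586], [-0.109, -0.975, -0.195], [0.611, 0.089, -0.786]]
wrist_force: [0.3, -0.2, -0.5]
gripper_width: 0.008
```

```bash
python3 - <<'E'
from h import *
st([9,-38,15])
for n in("side","top"):
    d=optics.capture(n);im=d["frame"][:,:,::-1]
    u=proj(d,sense()["tcp_pos"]).astype(int);print(n,u)
    im=im[max(0,u[1]-60):u[1]+60,u[0]-70:u[0]+70]
    cv2.imwrite(f"pics/{n}1.png",cv2.resize(im,None,fx=5,fy=5,interpolation=cv2.INTER_CUBIC))
E
```

```text
t 13.1 face pos [  8.1 -37.7  45.2] grip 0.008
tool z in face [-0.127 -0.116 -0.985] tool x [ 0.992 -0.005 -0.127] j [ 13.3  11.9 -54.6 117.6 -21.5 -46.9]
force face [-0.1 -0.2 -0.6]
tool slide units [ 0.19 -0.13  1.19]
side [314 253]
top [263 228]
```

View pics/side1.png

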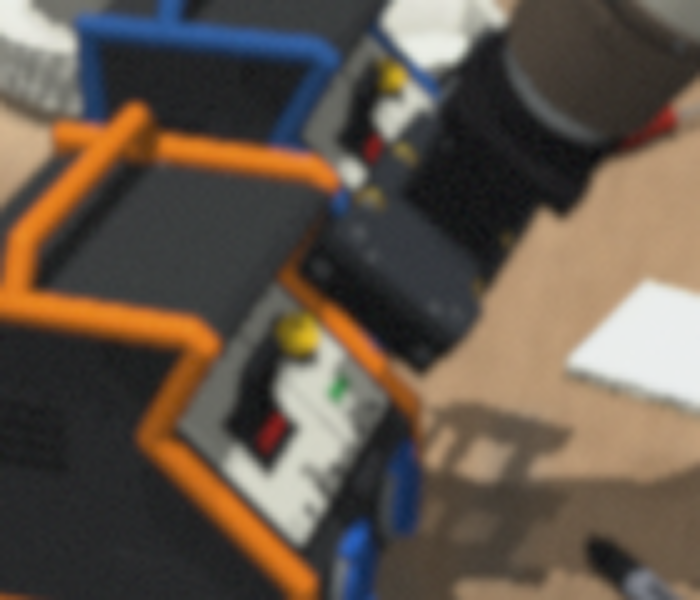

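View pics/top1.png

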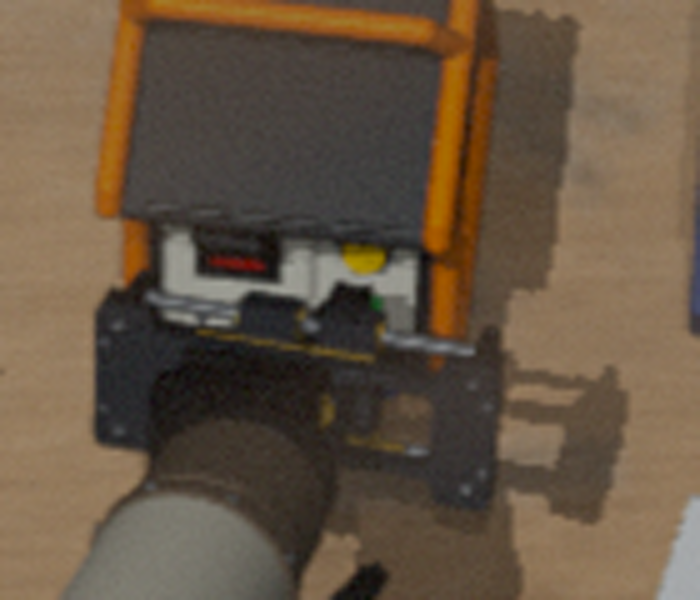

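Request:
servo_tool --deltas '[{"slide":[0.1,-0.1,0.5],"spin":0},{"slide":[0,0,0.4],"spin":0},{"slide":[0,0,0.15],"spin":0},{"slide":[0,0,0],"spin":0}]'

```text
time_s: 13.6
tcp_pos: [0.5841, 0.1086, 0.1296]
ee_rot: [[0.79, -0.21, 0.577], [-0.11, -0.973, -0.204], [0.604, 0.097, -0.791]]
wrist_force: [0.1, 0.1, 0.8]
gripper_width: 0.005
```

```bash
python3 -c "
from h import *
st([9,-38,4])"
```

```text
t 13.6 face pos [ 11.9 -34.1  24.1] grip 0.005
tool z in face [-0.136 -0.126 -0.983] tool x [ 0.991 -0.006 -0.137] j [ 13.1  14.7 -52.8 117.6 -21.8 -47. ]
force face [0.6 0.1 0.5]
tool slide units [-0.01  0.05  0.82]
```

Request:
servo_tool --deltas '[{"slide":[-0.12,0.15,0.35],"spin":0},{"slide":[-0.05,0.05,0.3],"spin":0},{"slide":[0,0,0.15],"spin":0},{"slide":[0,0,0.1],"spin":0}]'

```text
time_s: 14.0
tcp_pos: [0.5932, 0.1046, 0.1178]
ee_rot: [[0.797, -0.217, 0.564], [-0.112, -0.97, -0.214], [0.593, 0.108, -0.798]]
wrist_force: [-7.7, -1.6, 8.7]
gripper_width: 0.01
```

```bash
python3 -c "
from h import *
st([9,-38,3])"
```

```text
t 14.0 face pos [ 10.3 -36.9   9.1] grip 0.01
tool z in face [-0.149 -0.138 -0.979] tool x [ 0.989 -0.006 -0.149] j [ 12.7  16.5 -51.9 117.6 -22.  -47. ]
force face [ 0.9 -2.6 11.5]
tool slide units [-0.02  0.01  0.25]
```

```bash
cat > shot.py <<'E'
from h import *
import sys
q=np.load("q.npy")
for n in("side","top"):
    d=optics.capture(n);im=d["frame"][:,:,::-1]
    u=proj(d,world(q,face([0,0,10]))).astype(int)
    im=im[u[1]-50:u[1]+50,u[0]-60:u[0]+60]
    cv2.imwrite(f"pics/{n}{sys.argv[1]}.png",cv2.resize(im,None,fx=5,fy=5,interpolation=cv2.INTER_CUBIC))
st()
E
python3 shot.py 2
```

```text
t 14.1 face pos [ 10.4 -36.9   9.3] grip 0.005
tool z in face [-0.149 -0.138 -0.979] tool x [ 0.989 -0.006 -0.149] j [ 12.7  16.5 -51.9 117.6 -22.1 -47. ]
force face [-1.1 -2.6  7.8]
```

View pics/side2.png

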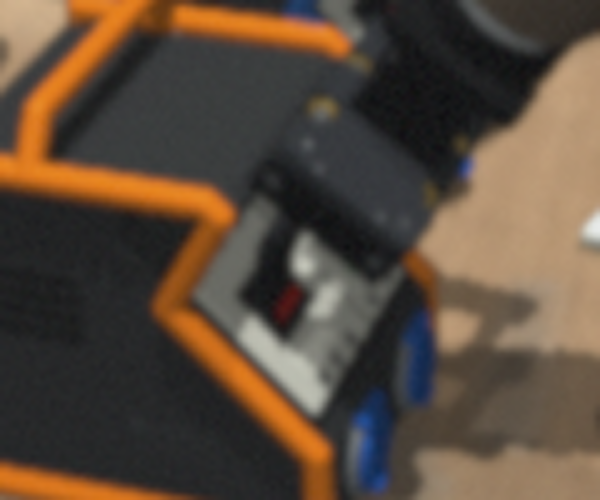

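View pics/top2.png

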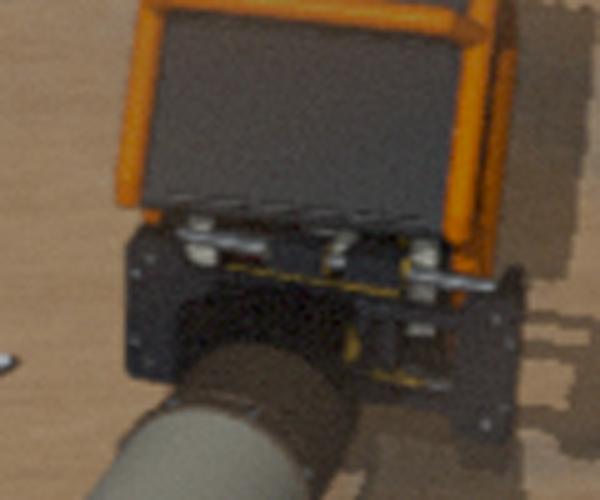

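Request:
servo_tool --deltas '[{"slide":[0,0,0.2],"spin":0},{"slide":[0,0,0.25],"spin":0},{"slide":[0,0,0.25],"spin":0}]'

```text
time_s: 14.4
tcp_pos: [0.5936, 0.1058, 0.113]
ee_rot: [[0.803, -0.206, 0.559], [-0.099, -0.971, -0.216], [0.587, 0.118, -0.801]]
wrist_force: [-44.8, -4.5, 41.8]
gripper_width: 0.007
```

```bash
python3 shot.py 3
```

```text
t 14.5 face pos [  7.1 -35.6   5.6] grip 0.007
tool z in face [-0.154 -0.14  -0.978] tool x [ 0.988  0.008 -0.157] j [ 12.8  17.  -51.8 117.6 -22.2 -46.4]
force face [-4.1 -8.4 47.5]
```

View pics/side3.png

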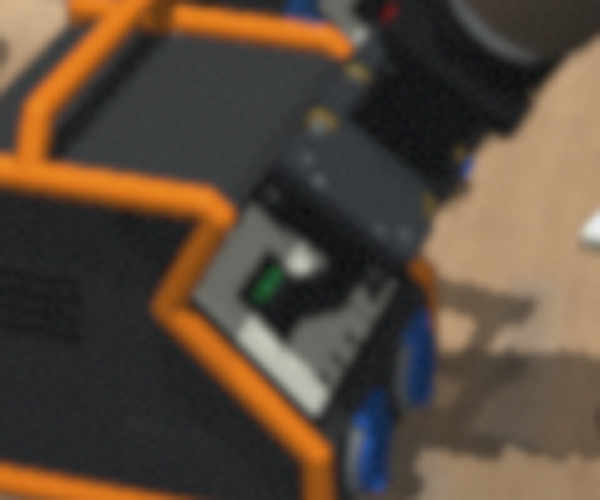

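The lever has dropped: the green flag shows and the button is bottomed. Now I'll back off along the tool axis.

Request:
servo_tool --deltas '[{"slide":[0,0,-0.6],"spin":0},{"slide":[0,0,-0.8],"spin":0},{"slide":[-0.5,0,-0.8],"spin":0},{"slide":[-0.8,-0.5,-0.3],"spin":0},{"slide":[-0.8,-0.8,0],"spin":0}]'

```text
time_s: 15.0
tcp_pos: [0.5211, 0.155, 0.1336]
ee_rot: [[0.799, -0.212, 0.563], [-0.105, -0.971, -0.216], [0.593, 0.114, -0.797]]
wrist_force: [1.5, 0.1, -1.2]
gripper_width: 0.004
```

```bash
python3 -c "
from h import *
st([-48,24,60])"
```

```text
t 15.0 face pos [-33.8   3.7  75.4] grip 0.004
tool z in face [-0.149 -0.14  -0.979] tool x [ 0.989  0.001 -0.15 ] j [ 28.9  11.5 -57.3  99.1 -27.9 -42.9]
force face [ 0.2  0.3 -1.9]
tool slide units [-0.47 -0.9   0.57]
```

Request:
servo_tool --deltas '[{"slide":[-0.4,-0.5,0],"spin":0},{"slide":[-0.2,-0.4,0.2],"spin":0},{"slide":[0,0,0.4],"spin":0},{"slide":[0,0,0.4],"spin":0}]'

```text
time_s: 15.4
tcp_pos: [0.5263, 0.178, 0.1011]
ee_rot: [[0.799, -0.205, 0.565], [-0.1, -0.972, -0.211], [0.593, 0.113, -0.797]]
wrist_force: [-0.7, 0.4, 1.7]
gripper_width: 0.008
```

```bash
python3 shot.py 4; python3 -c "
from h import *
st([-48,25,20])"
```

```text
t 15.5 face pos [-55.4  25.9  50.2] grip 0.01
tool z in face [-0.15  -0.137 -0.979] tool x [ 0.988  0.005 -0.152] j [ 27.8  16.1 -56.8 108.  -28.3 -51.4]
force face [ 0.3 -0.6  0.5]
t 15.5 face pos [-55.4  25.9  50.2] grip 0.01
tool z in face [-0.15  -0.137 -0.979] tool x [ 0.988  0.005 -0.152] j [ 27.8  16.1 -56.8 108.  -28.3 -51.4]
force face [ 0.3 -0.6  0.5]
tool slide units [ 0.48 -0.12  1.14]
```

View pics/side4.png

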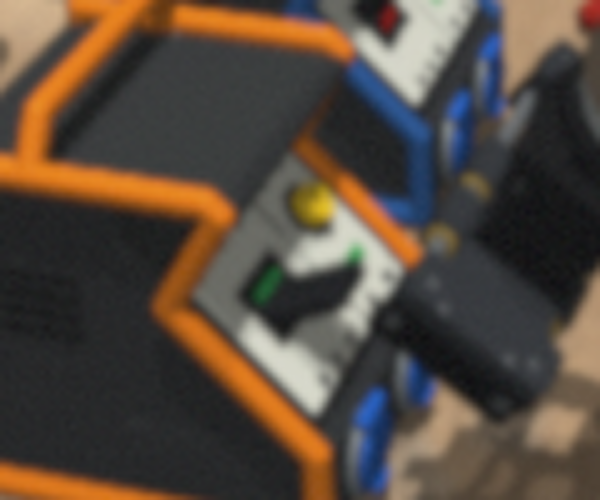

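View pics/top4.png

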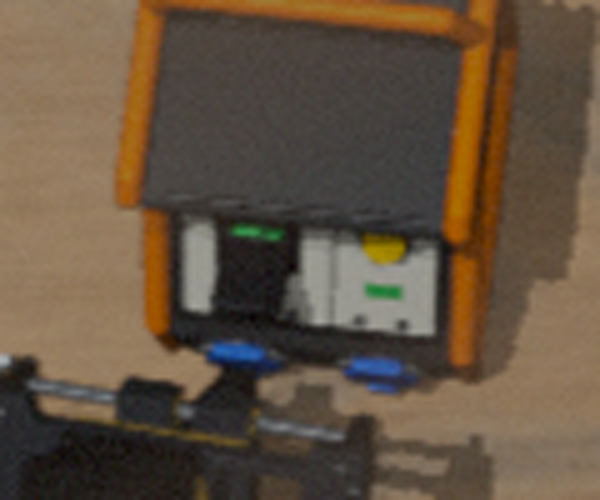

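Request:
servo_tool --deltas '[{"slide":[0.15,0,0.5],"spin":0},{"slide":[0.15,0,0.45],"spin":0},{"slide":[0.15,0,0.1],"spin":0}]'

```text
time_s: 15.8
tcp_pos: [0.551, 0.1697, 0.0865]
ee_rot: [[0.8, -0.207, 0.564], [-0.101, -0.972, -0.214], [0.592, 0.114, -0.798]]
wrist_force: [-0.0, 0.2, 0.2]
gripper_width: 0.004
```

```bash
python3 -c "
from h import *
st([12,26,22])"
```

```text
t 15.8 face pos [-47.5  22.2  22.5] grip 0.004
tool z in face [-0.149 -0.138 -0.979] tool x [ 0.988  0.005 -0.151] j [ 23.3  18.9 -54.8 114.7 -27.5 -54.1]
force face [0.1 0.2 0.2]
tool slide units [ 2.36 -0.09 -0.35]
```

Request:
servo_tool --deltas '[{"slide":[0.4,-0.05,-0.06],"spin":0},{"slide":[0.4,-0.05,-0.06],"spin":0},{"slide":[0.4,-0.05,-0.06],"spin":0},{"slide":[0.4,-0.05,-0.06],"spin":0}]'

```text
time_s: 16.2
tcp_pos: [0.5769, 0.1692, 0.1123]
ee_rot: [[0.805, -0.208, 0.555], [-0.103, -0.971, -0.216], [0.584, 0.117, -0.803]]
wrist_force: [-3.2, -1.4, -2.9]
gripper_width: 0.005
```

```bash
python3 -c "
from h import *
st([12,26,22])"
```

```text
t 16.2 face pos [-11.   25.   22.5] grip 0.005
tool z in face [-0.159 -0.141 -0.977] tool x [ 0.987  0.004 -0.161] j [ 25.9  17.9 -51.4 102.4 -26.5 -43.3]
force face [-4.2 -1.8  0.1]
tool slide units [ 0.91 -0.02 -0.13]
```

Request:
servo_tool --deltas '[{"slide":[0.3,0,-0.05],"spin":0},{"slide":[0.3,0,-0.05],"spin":0},{"slide":[0.3,0,-0.05],"spin":0}]'

```text
time_s: 16.5
tcp_pos: [0.5866, 0.1674, 0.1234]
ee_rot: [[0.815, -0.204, 0.543], [-0.102, -0.972, -0.213], [0.571, 0.118, -0.813]]
wrist_force: [-2.4, 0.7, -2.4]
gripper_width: 0.003
```

```bash
python3 shot.py 5; python3 -c "
from h import *
st([12,26,22])"
```

```text
t 16.6 face pos [ 4.9 24.8 23.6] grip 0.003
tool z in face [-0.172 -0.139 -0.975] tool x [ 0.985  0.005 -0.174] j [ 27.2  17.5 -49.6  95.3 -26.1 -36.9]
force face [-3.7 -0.3  0.8]
t 16.6 face pos [ 4.9 24.8 23.6] grip 0.003
tool z in face [-0.172 -0.139 -0.975] tool x [ 0.985  0.005 -0.174] j [ 27.2  17.5 -49.6  95.3 -26.1 -36.9]
force face [-3.7 -0.3  0.8]
tool slide units [ 0.29 -0.05  0.01]
```

View pics/side5.png

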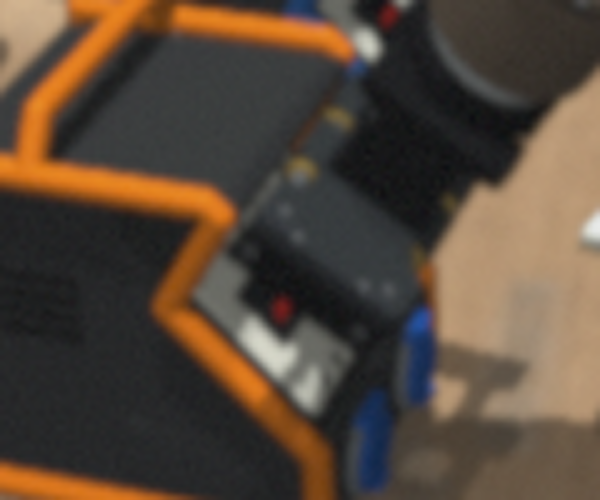

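Request:
servo_tool --deltas '[{"slide":[0.25,0,0],"spin":0},{"slide":[0.25,0,0],"spin":0}]'

```text
time_s: 16.8
tcp_pos: [0.5913, 0.1667, 0.1261]
ee_rot: [[0.821, -0.198, 0.535], [-0.099, -0.973, -0.209], [0.562, 0.119, -0.819]]
wrist_force: [-21.3, 3.5, -0.2]
gripper_width: 0.006
```

```bash
python3 -c "
from h import *
st([12,26,22])"
```

```text
t 16.8 face pos [ 9.1 24.4 22. ] grip 0.006
tool z in face [-0.185 -0.137 -0.973] tool x [ 0.982  0.01  -0.188] j [ 27.6  17.5 -48.8  92.2 -25.7 -33.7]
force face [-15.4   0.7  15.1]
tool slide units [ 0.11 -0.06 -0.03]
```

Request:
servo_tool --deltas '[{"slide":[0.2,0,-0.05],"spin":0}]'

```text
time_s: 16.9
tcp_pos: [0.5906, 0.1667, 0.1263]
ee_rot: [[0.827, -0.193, 0.528], [-0.096, -0.974, -0.206], [0.554, 0.12, -0.824]]
wrist_force: [-10.8, 1.5, -3.8]
gripper_width: 0.004
```

```bash
python3 -c "
from h import *
st()"
```

```text
t 16.9 face pos [ 8.8 24.4 22.6] grip 0.004
tool z in face [-0.193 -0.135 -0.972] tool x [ 0.98   0.014 -0.197] j [ 28.1  17.5 -48.6  90.4 -25.5 -32.1]
force face [-10.3   0.1   5. ]
```

Request:
servo_tool --deltas '[{"slide":[-0.3,0,0],"spin":0},{"slide":[-0.6,0,-0.1],"spin":0},{"slide":[-0.8,0,-0.4],"spin":0},{"slide":[-0.8,0,-0.8],"spin":0},{"slide":[-0.6,0,-1],"spin":0},{"slide":[0,0,-1],"spin":0}]'

```text
time_s: 17.5
tcp_pos: [0.4846, 0.1894, 0.1545]
ee_rot: [[0.821, -0.202, 0.534], [-0.101, -0.972, -0.213], [0.562, 0.121, -0.818]]
wrist_force: [0.6, 0.5, 1.8]
gripper_width: 0.006
```

```bash
python3 shot.py 6
```

```text
t 17.6 face pos [-45.   36.9 120.8] grip 0.002
tool z in face [-0.18  -0.133 -0.975] tool x [ 0.983  0.007 -0.183] j [ 44.5   8.6 -55.3  74.8 -33.  -31.4]
force face [ 0.2  0.1 -0.4]
```

View pics/side6.png

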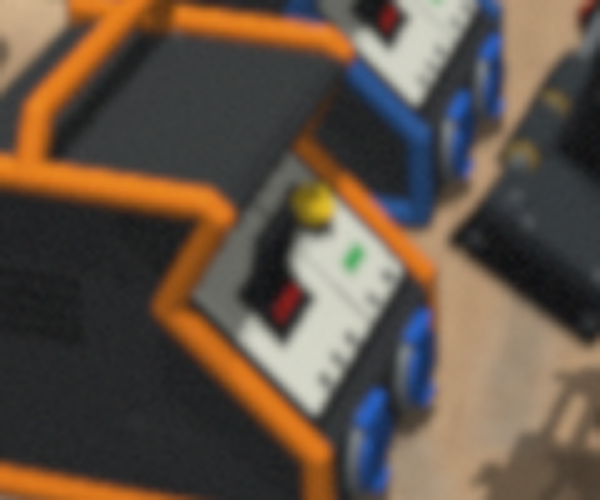

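View pics/top6.png

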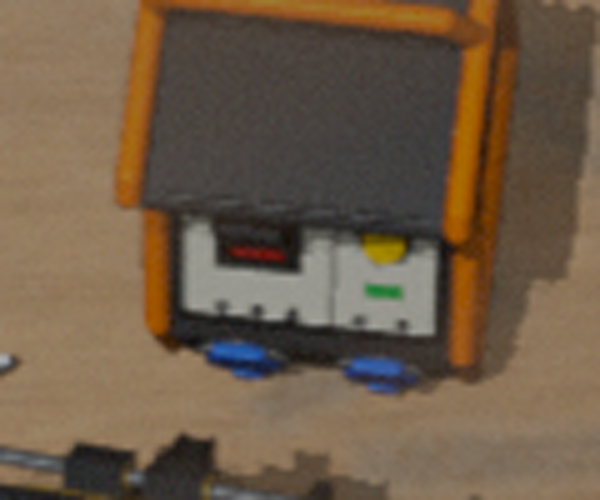

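The orange lever is up with its red flag showing and the button is out, matching the first pictures. I'll let the arm settle, check the whole scene, then hand in.

Request:
servo_tool --deltas '[{"slide":[0,0,-0.5],"spin":0},{"slide":[0,0,0],"spin":0},{"slide":[0,0,0],"spin":0}]'

```text
time_s: 17.9
tcp_pos: [0.4811, 0.1976, 0.1703]
ee_rot: [[0.815, -0.199, 0.544], [-0.102, -0.974, -0.204], [0.57, 0.111, -0.814]]
wrist_force: [-0.2, 0.4, 0.9]
gripper_width: 0.005
```

```bash
python3 - <<'E'
from h import *
d=optics.capture("side");cv2.imwrite("pics/side7.png",d["frame"][:,:,::-1])
d=optics.capture("top");cv2.imwrite("pics/top7.png",d["frame"][:,:,::-1]);st()
E
```

```text
t 18.0 face pos [-40.1  40.  133.1] grip 0.007
tool z in face [-0.176 -0.131 -0.976] tool x [ 0.984  0.006 -0.178] j [ 47.    7.4 -54.5  70.7 -34.7 -29.1]
force face [ 0.2 -0.4  0.5]
```

View pics/side7.png

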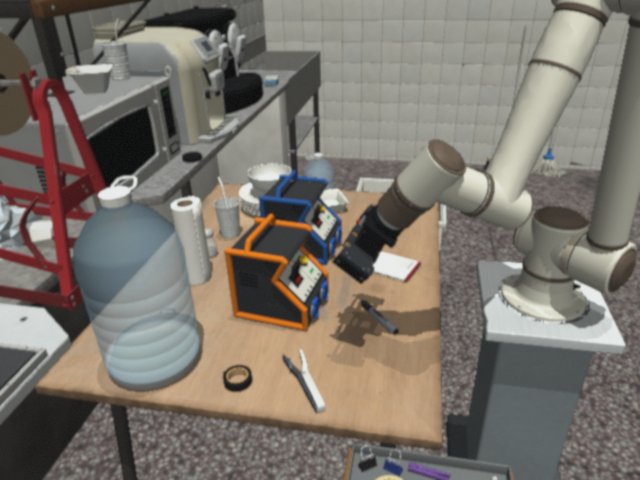

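View pics/top7.png

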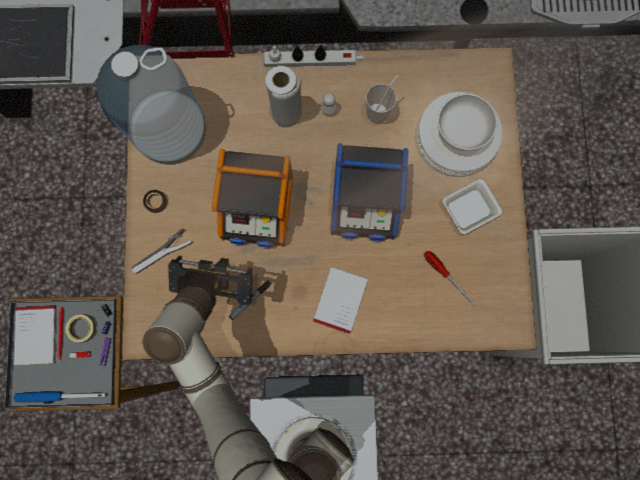

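Everything lies where it did at the start, the blue lever is up, and the arm is clear of everything.

```bash
python3 -c "
from station import r
print(r.finish_job())"
```

```text
the job is handed in; nothing more can be done
None
```

The safety test was carried out and the job handed in at about 18 s. No verdict was reported, so success rests on my own checks.

- **Reaching under the brow:** a straight-down tool could not get under the brow. I first pushed the arm against the edge of its reach, which leaned the tool forward by about 45° (about 37° once at the button).
- **Test button:** I pressed it with the shut fingers. After a first push the lever was still up, so I pressed further. The wrist then read about 48 N along the face normal, well under the 120 N limit. The pictures showed the lever dropped, with the fingers well to one side of it.
- **Lever:** I pushed it up until it stopped moving, with the force at about 21 N, then backed away.

**Last checks:**
- **Orange lever and button:** in the pictures the lever is up with its red flag showing and the button is out, as at the start. I judged both by eye because the joint values cannot be read.
- **Blue distributor:** its lever is still up.
- **Things lying about:** none visibly moved, compared by eye with the first pictures.
- **Robot:** it stands clear, with wrist force under 1 N.

None of the checks failed or disagreed.

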